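# Shake mixing blocks out over the dryer tray

### The arm

A 6-joint arm with a two-finger parallel gripper is mounted at the origin on the work surface. World frame = base frame: x ahead of the robot, y to its left, z up, the work surface at z = 0. Lengths are in m, angles in rad, forces in N, time in s.
With the tool pointing down it reaches from about 0.325 to 0.775 m from the base axis. Payload 5.5 kg.
Tool frame: the origin (TCP) lies on the centre line of the jaws, within the pads' length; the fingertips stand 8 mm ahead of it and the grasp point (between the pads) lies 11 mm behind it; z points along the fingers, y is the line along which they close (so a half turn about z gives the same grasp; the last joint's range is limited). The gripper opens to 88 mm and grips with 3 to 60 N. Pads are 20 mm wide; open, the fingers measure 115 mm over their backs; the gripper's body (75 mm by 178 mm) begins 61 mm behind the grasp point.
Start: joints at [1.203, 0.091, 1.231, -0, 1.82, -0.057], TCP at [0.183, 0.571, 0.21] pointing down, gripper open.
Joint ranges: [-2.87, 2.87], [-0.86, 2.18], [0.17, 2.46], [-1.51, 4.65], [0.06, 2.69], [-2.65, 2.65]. Speed limits (rad/s): [2.57, 2.57, 3.01, 3.14, 3.14, 3.14].

### API

Orientations are given as a 3x3 rotation matrix whose columns are the frame's x, y, z axes.
In Python, from cell import bot, viewer gives the robot as it stands.
- The arm moves only by the shell command python3 -m crank 'ROWS'. ROWS is JSON, a list of rows, each a list of 5 numbers: the shift along the world's x, y, z scaled (see below), then the turn about the world's z scaled (see below), then the opening, from 0 (shut) to 1 (fully open). A call has 1 to 10 rows; each row shifts and turns the commanded pose from where the row before left it; what a row does not reach is not made up. The controller multiplies each number of a shift by 0.3 m and each number of a turn by 90 degrees. A row lasts 1/10 s, in which the tool goes at most 50 mm and 8.59 degrees, less where a joint would pass 70% of its speed; a pose out of reach is approached as far as the arm can. A call with a number of a shift or a turn outside -1 to 1 is refused whole. A call with a gripper value outside its range is refused whole. The fingers move at their own pace and stop on an object; the grip force is fixed at half the most. Time passes only in rows, so rows that do not move let the fingers close. It gives the time, the measured TCP pose, the force, the opening and the grip force at its end, in the units of the state.
- bot.state(): the state, without advancing time (a new reading comes with each control period).
- viewer.camera(name): name is "side" or "top" or "wrist"; returns the picture (400x640x3 uint8, red, green, blue); there is no depth.
- viewer.camera_params(name): a dict with "fx", "fy", "cx", "cy" (pixels), "origin" and "orientation" of the camera in the world. Camera axes: x right, y down, z forward; pixel columns grow to the right and rows downward; lengths in m; the calibration is good to about 2 mm. A picture is of the moment at which its call begins: read the wrist's pose just before it. camera_params takes no time and is no camera call; for the wrist camera it gives the pose at the moment of the call.
- bot.finish_job(): hands the job in; it is judged then, once.
The state is a dict: "time_s": time; "joints": joint angles; "joint_vel": joint speeds; "joint_torque": joint torques, N m; "tool_pos": TCP position; "tool_rot": TCP orientation; "contact_force": force on the tool from outside, world axes, zero at the start; "ft_torque": the same for the moment, N m; "gripper_width": opening from 0.0 (shut) to 1.0 (fully open); "grasp_force": force on a finger pad.
Only numpy, scipy, OpenCV 4.12 (cv2) and the standard library are available. Lean on these libraries where they do the work, as an engineer would, in place of code of your own. Each camera call takes 0.05 s, during which the arm holds its last target. There are 200 camera calls.

### The job

The washed ceramic mixing blocks need drying: draw the dryer's tray out to its stop by its flat front flange, then take up the shaker and shake all eight blocks out of it from close above the tray, spread so that each of the three bays gets at least two. Then lay the empty shaker flat on its rubber mat again, clear side up, and leave the other things on the bench where they are.

Things in the scene. Friction and masses are not known exactly. Their poses are not given: they have to be found in the camera images.
- tray (a joint): the shallow dark steel tray sliding out of the low white bench dryer (fixed; 300 mm wide, 210 mm deep, 78 mm high). Value = metres pulled out: 0 shut, about 0.135 at the stop. It runs straight along -x of tray_center with a drag of about 3 N (more when moved fast) and stays where it is left.
- tray_center (a point): middle of the tray's floor (upper face, 10 mm above the bench). x points into the dryer, y left when facing it, z up. Tray 130 mm (x) by 250 mm (y), rim 16 mm above the floor, 3 mm thick. Two ribs along x at y = +42 and -42 mm, 8 mm high, part it into three bays 82 mm wide (y), centres at y = +83, 0, -83 mm. Shut, it is under the dryer's roof; out, just in front of the dryer.
- tray_flange (a point): middle of the upper face of the tray's flat front flange, 26 mm above the bench, which always sticks out in front of the dryer (smooth plate 48 mm in x by 250 mm in y, nothing to grip, moves with the tray). Axes as tray_center. With the tray shut the dryer's upright face, 78 mm high, is 16 mm beyond this point.
- shaker_center (a point): centre of the shaker: a square grey plastic bottle with a clear upper side, lying on the mat. 150 mm long (x), 56 mm wide (y), 48 mm high (z up as it lies), walls 4 mm, 0.11 to 0.23 kg empty. Its -x end is wholly open (mouth 48 by 40 mm), the +x end shut. Held level the blocks stay in; in rows of two they slide when the mouth is tipped down 17 to 30 degrees (friction unknown), sooner if shaken.
- shaker_mouth (a point): centre of the shaker's open mouth (a black band crosses the clear side beside it; the shut end has a round black knob plate), 75 mm from shaker_center along its -x; axes as shaker_center.
- mat_center (a point): middle of the upper face of the flat black rubber mat on which the shaker lies (200 mm in x by 140 mm in y, 4 mm thick, fixed); z up.
- block1: one of eight equal white ceramic mixing blocks, 20 x 20 x 16 mm with rounded edges, 22 g, in the shaker at the start, at its closed end; position is its centre.
- block2: one of eight equal white ceramic mixing blocks, 20 x 20 x 16 mm with rounded edges, 22 g, in the shaker at the start, at its closed end; position is its centre.
- block3: one of eight equal white ceramic mixing blocks, 20 x 20 x 16 mm with rounded edges, 22 g, in the shaker at the start, at its closed end; position is its centre.
- block4: one of eight equal white ceramic mixing blocks, 20 x 20 x 16 mm with rounded edges, 22 g, in the shaker at the start, at its closed end; position is its centre.
- block5: one of eight equal white ceramic mixing blocks, 20 x 20 x 16 mm with rounded edges, 22 g, in the shaker at the start, at its closed end; position is its centre.
- block6: one of eight equal white ceramic mixing blocks, 20 x 20 x 16 mm with rounded edges, 22 g, in the shaker at the start, at its closed end; position is its centre.
- block7: one of eight equal white ceramic mixing blocks, 20 x 20 x 16 mm with rounded edges, 22 g, in the shaker at the start, at its closed end; position is its centre.
- block8: one of eight equal white ceramic mixing blocks, 20 x 20 x 16 mm with rounded edges, 22 g, in the shaker at the start, at its closed end; position is its centre.
- can: closed steel paint can, 84 mm across, 110 mm high; a bystander; origin under its middle.
- tinter: upright white bottle, 60 mm across, 150 mm high; a bystander; origin under its middle.
- cup: clear plastic cup, 84 mm across, 100 mm high; a bystander; origin under its middle.
- stick: spatula lying flat, 200 mm long; a bystander; origin under its middle.
- brush: brush lying flat, 180 mm long; a bystander; origin under its middle.
Mind the look-alikes: they are no part of the job. What is shaped like the part that bears mat_center but red is not meant.

How it is judged:
On the way, in this order (a step that is already met when the one before it is completed fails the run):
1. the tray is drawn out to its stop (within 15 mm) (value of joint tray above 0.12 m), for 0.2 s.
2. all eight blocks lie in the tray, at least two in each bay, the shaker still held clear of the bench (x of block1 in the frame of tray_center between -0.063 and 0.063 m and y of block1 in the frame of tray_center between -0.123 and 0.123 m and z of block1 in the frame of tray_center between 0 and 0.04 m and x of block2 in the frame of tray_center between -0.063 and 0.063 m and y of block2 in the frame of tray_center between -0.123 and 0.123 m and z of block2 in the frame of tray_center between 0 and 0.04 m and x of block3 in the frame of tray_center between -0.063 and 0.063 m and y of block3 in the frame of tray_center between -0.123 and 0.123 m and z of block3 in the frame of tray_center between 0 and 0.04 m and x of block4 in the frame of tray_center between -0.063 and 0.063 m and y of block4 in the frame of tray_center between -0.123 and 0.123 m and z of block4 in the frame of tray_center between 0 and 0.04 m and x of block5 in the frame of tray_center between -0.063 and 0.063 m and y of block5 in the frame of tray_center between -0.123 and 0.123 m and z of block5 in the frame of tray_center between 0 and 0.04 m and x of block6 in the frame of tray_center between -0.063 and 0.063 m and y of block6 in the frame of tray_center between -0.123 and 0.123 m and z of block6 in the frame of tray_center between 0 and 0.04 m and x of block7 in the frame of tray_center between -0.063 and 0.063 m and y of block7 in the frame of tray_center between -0.123 and 0.123 m and z of block7 in the frame of tray_center between 0 and 0.04 m and x of block8 in the frame of tray_center between -0.063 and 0.063 m and y of block8 in the frame of tray_center between -0.123 and 0.123 m and z of block8 in the frame of tray_center between 0 and 0.04 m and ((y of block1 in the frame of tray_center above 0.042 m and y of any of block2, block3, block4, block5, block6, block7, block8 in the frame of tray_center above 0.042 m) or (y of block2 in the frame of tray_center above 0.042 m and y of any of block3, block4, block5, block6, block7, block8 in the frame of tray_center above 0.042 m) or (y of block3 in the frame of tray_center above 0.042 m and y of any of block4, block5, block6, block7, block8 in the frame of tray_center above 0.042 m) or (y of block4 in the frame of tray_center above 0.042 m and y of any of block5, block6, block7, block8 in the frame of tray_center above 0.042 m) or (y of block5 in the frame of tray_center above 0.042 m and y of any of block6, block7, block8 in the frame of tray_center above 0.042 m) or (y of block6 in the frame of tray_center above 0.042 m and y of any of block7, block8 in the frame of tray_center above 0.042 m) or (y of block7 in the frame of tray_center above 0.042 m and y of block8 in the frame of tray_center above 0.042 m)) and ((y of block1 in the frame of tray_center between -0.042 and 0.042 m and (y of block2 in the frame of tray_center between -0.042 and 0.042 m or y of block3 in the frame of tray_center between -0.042 and 0.042 m or y of block4 in the frame of tray_center between -0.042 and 0.042 m or y of block5 in the frame of tray_center between -0.042 and 0.042 m or y of block6 in the frame of tray_center between -0.042 and 0.042 m or y of block7 in the frame of tray_center between -0.042 and 0.042 m or y of block8 in the frame of tray_center between -0.042 and 0.042 m)) or (y of block2 in the frame of tray_center between -0.042 and 0.042 m and (y of block3 in the frame of tray_center between -0.042 and 0.042 m or y of block4 in the frame of tray_center between -0.042 and 0.042 m or y of block5 in the frame of tray_center between -0.042 and 0.042 m or y of block6 in the frame of tray_center between -0.042 and 0.042 m or y of block7 in the frame of tray_center between -0.042 and 0.042 m or y of block8 in the frame of tray_center between -0.042 and 0.042 m)) or (y of block3 in the frame of tray_center between -0.042 and 0.042 m and (y of block4 in the frame of tray_center between -0.042 and 0.042 m or y of block5 in the frame of tray_center between -0.042 and 0.042 m or y of block6 in the frame of tray_center between -0.042 and 0.042 m or y of block7 in the frame of tray_center between -0.042 and 0.042 m or y of block8 in the frame of tray_center between -0.042 and 0.042 m)) or (y of block4 in the frame of tray_center between -0.042 and 0.042 m and (y of block5 in the frame of tray_center between -0.042 and 0.042 m or y of block6 in the frame of tray_center between -0.042 and 0.042 m or y of block7 in the frame of tray_center between -0.042 and 0.042 m or y of block8 in the frame of tray_center between -0.042 and 0.042 m)) or (y of block5 in the frame of tray_center between -0.042 and 0.042 m and (y of block6 in the frame of tray_center between -0.042 and 0.042 m or y of block7 in the frame of tray_center between -0.042 and 0.042 m or y of block8 in the frame of tray_center between -0.042 and 0.042 m)) or (y of block6 in the frame of tray_center between -0.042 and 0.042 m and (y of block7 in the frame of tray_center between -0.042 and 0.042 m or y of block8 in the frame of tray_center between -0.042 and 0.042 m)) or (y of block7 in the frame of tray_center between -0.042 and 0.042 m and y of block8 in the frame of tray_center between -0.042 and 0.042 m)) and ((y of block1 in the frame of tray_center below -0.042 m and y of any of block2, block3, block4, block5, block6, block7, block8 in the frame of tray_center below -0.042 m) or (y of block2 in the frame of tray_center below -0.042 m and y of any of block3, block4, block5, block6, block7, block8 in the frame of tray_center below -0.042 m) or (y of block3 in the frame of tray_center below -0.042 m and y of any of block4, block5, block6, block7, block8 in the frame of tray_center below -0.042 m) or (y of block4 in the frame of tray_center below -0.042 m and y of any of block5, block6, block7, block8 in the frame of tray_center below -0.042 m) or (y of block5 in the frame of tray_center below -0.042 m and y of any of block6, block7, block8 in the frame of tray_center below -0.042 m) or (y of block6 in the frame of tray_center below -0.042 m and y of any of block7, block8 in the frame of tray_center below -0.042 m) or (y of block7 in the frame of tray_center below -0.042 m and y of block8 in the frame of tray_center below -0.042 m)) and height (world z) of shaker_center above 0.06 m), for 0.2 s.
At the end, for the whole second after the job is handed in: The tray is out (joint over 0.12 m); all eight blocks lie at rest in the tray, at least two in each of its three bays (parted at y = +42 and -42 mm of tray_center); the shaker lies flat on the mat, clear side up (within 0.1 rad), its centre within 70 mm of the mat's (value of joint tray above 0.12 m and x of block1 in the frame of tray_center between -0.063 and 0.063 m and y of block1 in the frame of tray_center between -0.123 and 0.123 m and z of block1 in the frame of tray_center between 0 and 0.04 m and x of block2 in the frame of tray_center between -0.063 and 0.063 m and y of block2 in the frame of tray_center between -0.123 and 0.123 m and z of block2 in the frame of tray_center between 0 and 0.04 m and x of block3 in the frame of tray_center between -0.063 and 0.063 m and y of block3 in the frame of tray_center between -0.123 and 0.123 m and z of block3 in the frame of tray_center between 0 and 0.04 m and x of block4 in the frame of tray_center between -0.063 and 0.063 m and y of block4 in the frame of tray_center between -0.123 and 0.123 m and z of block4 in the frame of tray_center between 0 and 0.04 m and x of block5 in the frame of tray_center between -0.063 and 0.063 m and y of block5 in the frame of tray_center between -0.123 and 0.123 m and z of block5 in the frame of tray_center between 0 and 0.04 m and x of block6 in the frame of tray_center between -0.063 and 0.063 m and y of block6 in the frame of tray_center between -0.123 and 0.123 m and z of block6 in the frame of tray_center between 0 and 0.04 m and x of block7 in the frame of tray_center between -0.063 and 0.063 m and y of block7 in the frame of tray_center between -0.123 and 0.123 m and z of block7 in the frame of tray_center between 0 and 0.04 m and x of block8 in the frame of tray_center between -0.063 and 0.063 m and y of block8 in the frame of tray_center between -0.123 and 0.123 m and z of block8 in the frame of tray_center between 0 and 0.04 m and ((y of block1 in the frame of tray_center above 0.042 m and y of any of block2, block3, block4, block5, block6, block7, block8 in the frame of tray_center above 0.042 m) or (y of block2 in the frame of tray_center above 0.042 m and y of any of block3, block4, block5, block6, block7, block8 in the frame of tray_center above 0.042 m) or (y of block3 in the frame of tray_center above 0.042 m and y of any of block4, block5, block6, block7, block8 in the frame of tray_center above 0.042 m) or (y of block4 in the frame of tray_center above 0.042 m and y of any of block5, block6, block7, block8 in the frame of tray_center above 0.042 m) or (y of block5 in the frame of tray_center above 0.042 m and y of any of block6, block7, block8 in the frame of tray_center above 0.042 m) or (y of block6 in the frame of tray_center above 0.042 m and y of any of block7, block8 in the frame of tray_center above 0.042 m) or (y of block7 in the frame of tray_center above 0.042 m and y of block8 in the frame of tray_center above 0.042 m)) and ((y of block1 in the frame of tray_center between -0.042 and 0.042 m and (y of block2 in the frame of tray_center between -0.042 and 0.042 m or y of block3 in the frame of tray_center between -0.042 and 0.042 m or y of block4 in the frame of tray_center between -0.042 and 0.042 m or y of block5 in the frame of tray_center between -0.042 and 0.042 m or y of block6 in the frame of tray_center between -0.042 and 0.042 m or y of block7 in the frame of tray_center between -0.042 and 0.042 m or y of block8 in the frame of tray_center between -0.042 and 0.042 m)) or (y of block2 in the frame of tray_center between -0.042 and 0.042 m and (y of block3 in the frame of tray_center between -0.042 and 0.042 m or y of block4 in the frame of tray_center between -0.042 and 0.042 m or y of block5 in the frame of tray_center between -0.042 and 0.042 m or y of block6 in the frame of tray_center between -0.042 and 0.042 m or y of block7 in the frame of tray_center between -0.042 and 0.042 m or y of block8 in the frame of tray_center between -0.042 and 0.042 m)) or (y of block3 in the frame of tray_center between -0.042 and 0.042 m and (y of block4 in the frame of tray_center between -0.042 and 0.042 m or y of block5 in the frame of tray_center between -0.042 and 0.042 m or y of block6 in the frame of tray_center between -0.042 and 0.042 m or y of block7 in the frame of tray_center between -0.042 and 0.042 m or y of block8 in the frame of tray_center between -0.042 and 0.042 m)) or (y of block4 in the frame of tray_center between -0.042 and 0.042 m and (y of block5 in the frame of tray_center between -0.042 and 0.042 m or y of block6 in the frame of tray_center between -0.042 and 0.042 m or y of block7 in the frame of tray_center between -0.042 and 0.042 m or y of block8 in the frame of tray_center between -0.042 and 0.042 m)) or (y of block5 in the frame of tray_center between -0.042 and 0.042 m and (y of block6 in the frame of tray_center between -0.042 and 0.042 m or y of block7 in the frame of tray_center between -0.042 and 0.042 m or y of block8 in the frame of tray_center between -0.042 and 0.042 m)) or (y of block6 in the frame of tray_center between -0.042 and 0.042 m and (y of block7 in the frame of tray_center between -0.042 and 0.042 m or y of block8 in the frame of tray_center between -0.042 and 0.042 m)) or (y of block7 in the frame of tray_center between -0.042 and 0.042 m and y of block8 in the frame of tray_center between -0.042 and 0.042 m)) and ((y of block1 in the frame of tray_center below -0.042 m and y of any of block2, block3, block4, block5, block6, block7, block8 in the frame of tray_center below -0.042 m) or (y of block2 in the frame of tray_center below -0.042 m and y of any of block3, block4, block5, block6, block7, block8 in the frame of tray_center below -0.042 m) or (y of block3 in the frame of tray_center below -0.042 m and y of any of block4, block5, block6, block7, block8 in the frame of tray_center below -0.042 m) or (y of block4 in the frame of tray_center below -0.042 m and y of any of block5, block6, block7, block8 in the frame of tray_center below -0.042 m) or (y of block5 in the frame of tray_center below -0.042 m and y of any of block6, block7, block8 in the frame of tray_center below -0.042 m) or (y of block6 in the frame of tray_center below -0.042 m and y of any of block7, block8 in the frame of tray_center below -0.042 m) or (y of block7 in the frame of tray_center below -0.042 m and y of block8 in the frame of tray_center below -0.042 m)) and horizontal distance between shaker_center and mat_center below 0.07 m and z of shaker_center in the frame of mat_center between 0.018 and 0.03 m and angle between shaker_center's own z axis and vertical below 0.1 rad and linear speed of each of block1, block2, block3, block4, block5, block6, block7, block8 below 0.03 m/s); the robot touches nothing.
It fails at once if a block is dropped from high up or flung (faster than 2 m/s) (linear speed of any of block1, block2, block3, block4, block5, block6, block7, block8 above 2 m/s).
It fails at once if a bystander is moved by more than 30 mm (distance of any of can, tinter, cup, stick, brush from where it was at the start of the episode above 0.03 m).
It also fails if it takes over 72 s, if anything falls off the work surface, if the arm or the gripper's body presses on something with over 40 N, if the wrist force passes 120 N, or if a joint passes its speed limit or range.

## Working session

There is one attempt and no reset: what is moved stays moved. The work goes in short steps, Python scripts to look and compute and a shell command to move; the robot and the scene stay as the last step left them, time stands still between calls to the robot, and variables do not carry over. Pictures are saved under pics/ and viewed, at most 10 in all, crops included, and the job is handed in when it is done.

```bash
ls; mkdir -p pics; cat > h.py <<'E'
import numpy as np, cv2
from cell import bot, viewer
def snap(n,f):
    p=viewer.camera_params(n); im=viewer.camera(n); cv2.imwrite('pics/'+f,im[:,:,::-1]); return im,p
def ray(p,u,v,z):
    d=np.array(p['orientation'])@[(u-p['cx'])/p['fx'],(v-p['cy'])/p['fy'],1]; o=np.array(p['origin'])
    return o+d*(z-o[2])/d[2]
def proj(p,X):
    c=np.array(p['orientation']).T@(np.array(X)-p['origin']); return p['fx']*c[0]/c[2]+p['cx'],p['fy']*c[1]/c[2]+p['cy']
E
python3 - <<'E'
from h import *
for n in('top','side'):
    im,p=snap(n,n+'0.png'); print(n,p)
s=bot.state();print(s['tool_pos'],s['tool_rot'],s['gripper_width'],s['time_s'])
E
```

```text
pics
top {'fx': 495.48222316137384, 'fy': 495.48222316137384, 'cx': 320.3632228081734, 'cy': 201.45903183324265, 'origin': array([0.40920684, 0.04806328, 1.58442952]), 'orientation': array([[ 0.01304498, -0.99392136,  0.10931674],
       [-0.9999088 , -0.01334894, -0.00204915],
       [ 0.00349596, -0.10928004, -0.99400485]])}
side {'fx': 517.7859508673932, 'fy': 517.7859508673932, 'cx': 318.7006517167215, 'cy': 192.65739890039603, 'origin': array([ 0.24079204, -0.9869123 ,  1.00409003]), 'orientation': array([[ 0.95047888, -0.20442372,  0.23409582],
       [-0.31076214, -0.6151953 ,  0.72454237],
       [-0.004099  , -0.76141033, -0.64825728]])}
[0.18340678 0.57099319 0.20850834] [[-9.52091994e-01  3.05811151e-01 -6.12631830e-04]
 [ 3.05811753e-01  9.52090593e-01 -1.63520256e-03]
 [ 8.32178271e-05 -1.74421328e-03 -9.99998475e-01]] 0.9961938383567961 0.1
```

View pics/top0.png

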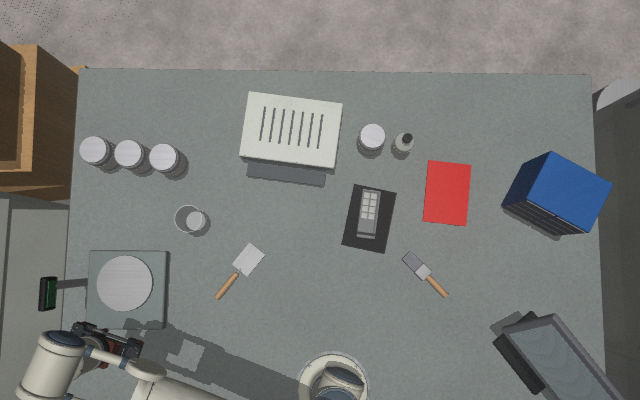

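View pics/side0.png

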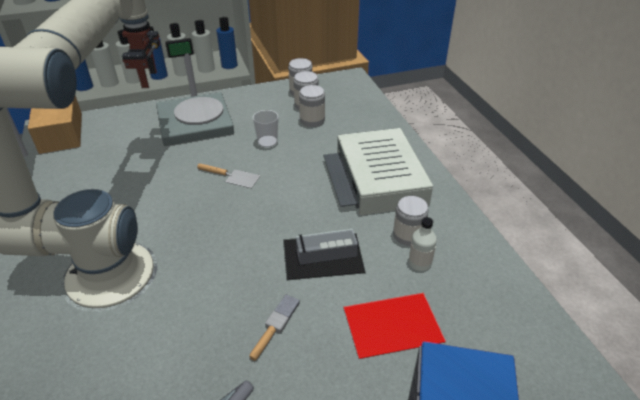

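Top view: white dryer with dark flange at (286,174), the shaker on the black mat at (368,213), blocks at the upper end and black band near (367,236). Look-alikes: red mat (447,193), blue box (557,193), and other cans at (96–165,153). By description I choose the white dryer and the shaker on the black mat; close crop next.

```bash
python3 - <<'E'
from h import *
im=cv2.imread('pics/top0.png')[80:260,230:410]
cv2.imwrite('pics/c0.png',cv2.resize(im,(594,594),interpolation=cv2.INTER_CUBIC))
E
```

```text
(no output)
```

View pics/c0.png

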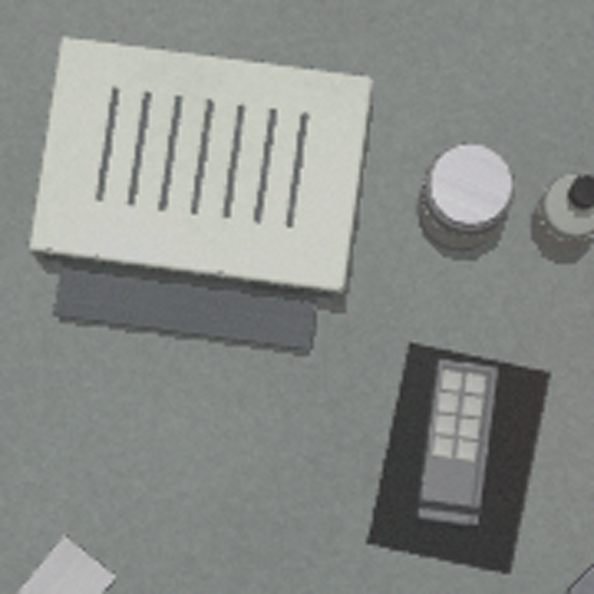

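```bash
python3 - <<'E'
from h import *
p=viewer.camera_params('top')
R=lambda c,z:[ray(p,230+(a+.0)/3.3-.35,80+b/3.3-.35,z)[:2] for a,b in c]
d=np.array(R([(64,38),(371,77),(344,291),(32,248)],.078)); print('dryer',d.round(3).tolist(),d.mean(0))
f=np.array(R([(55,318),(312,352)],.026)); print('flange front',f.round(3).tolist(),f.mean(0))
m=np.array(R([(410,344),(550,372),(509,573),(369,543)],.004)); print('mat',m.round(3).tolist(),m.mean(0))
s=np.array(R([(439,360),(496,366),(477,524),(419,520)],.052)); print('shaker',s.round(3).tolist(),s.mean(0))
ang=lambda v:np.degrees(np.arctan2(v[1],v[0]))
print('yaws dryer',ang(d[0]-d[3]),ang(d[1]-d[2]),ang(d[0]-d[1])-90, 'fl',ang(f[0]-f[1])-90,'mat',ang(m[0]-m[3]),ang(m[1]-m[2]),'shk',ang(s[0]-s[3]),ang(s[1]-s[2]))
for n,c,z in(('can',(470,183),.11),('tint',(583,192),.15)):print(n,R([c],z))
for n,c,z in(('cup',(190,220),0),('stick',(240,270),0),('brush',(425,275),0)):print(n,ray(p,*c,z)[:2])
E
```

```text
dryer [[0.92, 0.273], [0.886, -0.019], [0.68, 0.005], [0.716, 0.297]] [0.80033732 0.13894483]
flange front [[0.659, 0.281], [0.629, 0.033]] [0.64398374 0.15735782]
mat [[0.641, -0.062], [0.616, -0.199], [0.42, -0.159], [0.447, -0.024]] [ 0.53114785 -0.11116609]
shaker [[0.619, -0.087], [0.614, -0.141], [0.465, -0.123], [0.468, -0.068]] [ 0.54179078 -0.1046202 ]
yaws dryer -6.768932196837154 -6.5165145814866925 -6.637670975465241 fl -6.831766806650435 mat -11.190341572996337 -11.616237406558179 shk -6.843431052683683 -6.796646531276116
can [array([ 0.77635609, -0.10949499])]
tint [array([ 0.75957196, -0.2064837 ])]
cup [0.51815187 0.46126385]
stick [0.36167497 0.29644253]
brush [ 0.35356788 -0.28969066]
```

```bash
python3 -m crank '[[0.123,-0.107,0,0.0094,0],[0.123,-0.107,0,0.0094,0],[0.123,-0.107,0,0.0094,0],[0.123,-0.107,0,0.0094,0],[0.123,-0.107,0,0.0094,0],[0.123,-0.107,0,0.0094,0],[0.123,-0.107,0,0.0094,0],[0.123,-0.107,0,0.0094,0],[0.123,-0.107,0,0.0094,0],[0.123,-0.107,0,0.0094,0]]'; python3 -m crank '[[0.123,-0.107,0,0.0094,0],[0.123,-0.107,0,0.0094,0],[0.123,-0.107,0,0.0094,0],[0,0,-0.12,0,0],[0,0,-0.15,0,0],[0,0,-0.13,0,0],[0,0,0,0,0]]'
python3 - <<'E'
from h import *
p=viewer.camera_params('wrist');print(p);snap('wrist','w1.png');s=bot.state();print(s['tool_pos'],s['tool_rot'].round(3),s['joints'])
E
```

```text
time_s: 1.1
tool_pos: [0.5536, 0.2486, 0.2091]
tool_rot: [[-0.987, 0.162, -0.001], [0.162, 0.987, -0.0], [0.001, -0.0, -1.0]]
contact_force: [0.9, 0.7, 0.3]
gripper_width: 0.125
grasp_force: 0.0
time_s: 1.8
tool_pos: [0.6591, 0.153, 0.0804]
tool_rot: [[-0.993, 0.119, -0.014], [0.119, 0.993, -0.003], [0.014, -0.004, -1.0]]
contact_force: [-0.1, -0.2, -0.8]
gripper_width: 0.007
grasp_force: 0.0
{'fx': 284.3894053342151, 'fy': 284.3894053342151, 'cx': 316.1860002775463, 'cy': 200.83038089076402, 'origin': array([0.59348214, 0.16207529, 0.25696841]), 'orientation': array([[ 0.11878135,  0.96436743,  0.23640314],
       [ 0.9929097 , -0.11425733, -0.03279611],
       [-0.00461671,  0.23862254, -0.97110142]])}
[0.66088629 0.15345461 0.08524575] [[-0.993  0.119 -0.008]
 [ 0.119  0.993 -0.001]
 [ 0.008 -0.002 -1.   ]] [ 1.78032452e-01  3.20312439e-01  1.19036944e+00 -2.63656862e-05
  1.63922827e+00 -1.27376331e+00]
```

View pics/w1.png

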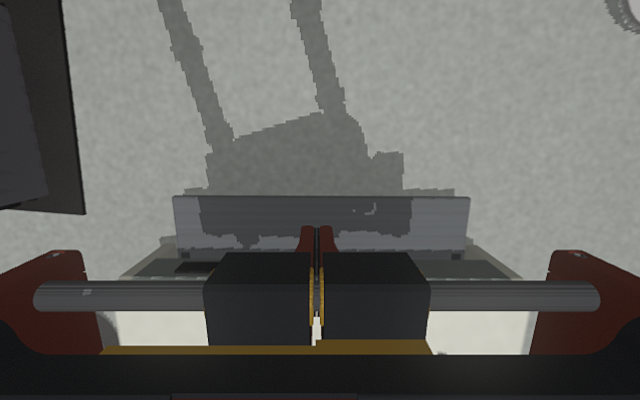

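The wrist view shows the flange spanning (174–470, 197–248) with the fingertips (318,250) pointing at it. I'll press on it gently.

```bash
python3 -c "
from h import *
p=viewer.camera_params('wrist')
for c in((174,197),(470,197),(174,250),(470,246)):print(ray(p,*c,.026).round(4))"
python3 -m crank '[[0,0,-0.1,0,0],[0,0,-0.05,0,0],[0,0,0,0,0]]'; python3 -m crank '[[0,0,-0.02,0,0],[0,0,-0.01,0,0],[0,0,0,0,0]]'
```

```text
[0.6354 0.0348 0.026 ]
[0.665  0.2848 0.026 ]
[0.683  0.0231 0.026 ]
[0.7101 0.2853 0.026 ]
time_s: 2.15
tool_pos: [0.6625, 0.154, 0.0436]
tool_rot: [[-0.993, 0.118, -0.002], [0.118, 0.993, -0.0], [0.002, -0.001, -1.0]]
contact_force: [-1.3, 0.2, -0.1]
gripper_width: 0.006
grasp_force: 0.0
time_s: 2.45
tool_pos: [0.6635, 0.154, 0.0362]
tool_rot: [[-0.993, 0.119, 0.001], [0.119, 0.993, 0.0], [-0.001, 0.0, -1.0]]
contact_force: [0.3, -0.1, -0.4]
gripper_width: 0.001
grasp_force: 0.0
```

```bash
python3 -m crank '[[0,0,-0.01,0,0],[0,0,0,0,0]]';python3 -m crank '[[0,0,-0.01,0,0],[0,0,0,0,0]]'
```

```text
time_s: 2.65
tool_pos: [0.6632, 0.154, 0.0325]
tool_rot: [[-0.993, 0.119, -0.0], [0.119, 0.993, -0.0], [0.0, -0.0, -1.0]]
contact_force: [0.3, -1.0, 0.1]
gripper_width: 0.006
grasp_force: 0.0
time_s: 2.85
tool_pos: [0.663, 0.1539, 0.029]
tool_rot: [[-0.993, 0.119, -0.001], [0.119, 0.993, -0.0], [0.001, -0.0, -1.0]]
contact_force: [-0.1, -0.6, 0.8]
gripper_width: 0.009
grasp_force: 0.0
```

```bash
python3 -m crank '[[0,0,-0.007,0,0],[0,0,0,0,0]]';python3 -m crank '[[0,0,-0.007,0,0],[0,0,0,0,0]]'; python3 -c "
from h import *
snap('wrist','w2.png');snap('side','s2.png');a=cv2.imread('pics/s2.png')[110:230,290:450];b=cv2.imread('pics/w2.png')
cv2.imwrite('pics/c2.png',np.vstack([cv2.resize(a,(400,300)),cv2.resize(b,(400,250))]))"
```

```text
time_s: 3.05
tool_pos: [0.663, 0.1539, 0.0271]
tool_rot: [[-0.993, 0.119, -0.0], [0.119, 0.993, -0.0], [0.0, -0.0, -1.0]]
contact_force: [-0.2, -1.0, -0.7]
gripper_width: 0.005
grasp_force: 0.0
time_s: 3.25
tool_pos: [0.663, 0.1539, 0.0249]
tool_rot: [[-0.993, 0.119, -0.001], [0.119, 0.993, -0.0], [0.001, -0.0, -1.0]]
contact_force: [0.0, 0.2, 0.4]
gripper_width: 0.005
grasp_force: 0.0
```

View pics/c2.png

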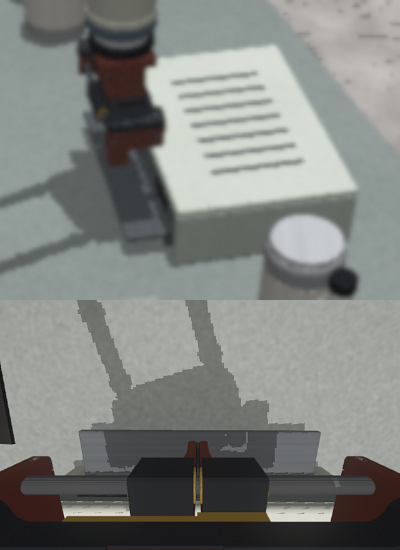

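The side view shows the closed fingers over the flange, not evidently touching; continue down in small steps.

```bash
for i in 1; do python3 -m crank '[[0,0,-0.007,0,0],[0,0,0,0,0]]';python3 -m crank '[[0,0,-0.007,0,0],[0,0,0,0,0]]';python3 -m crank '[[0,0,-0.007,0,0],[0,0,0,0,0]]'; done | grep -E 'pos|contact'
```

```text
tool_pos: [0.663, 0.1539, 0.0229]
contact_force: [0.1, -0.6, -0.1]
tool_pos: [0.663, 0.1539, 0.0207]
contact_force: [-0.8, -0.1, -0.3]
tool_pos: [0.663, 0.1539, 0.0186]
contact_force: [0.7, -0.6, 0.6]
```

```bash
python3 -c "
from h import *
im,p=snap('wrist','w3.png');s=bot.state();t=np.array(s['tool_pos']);print(t)
for dz in(.0,-.008,.011):print(proj(p,t+[0,0,dz]))
for c in((.650,.156),(.6354,.0348),(.665,.2848)):print(proj(p,[*c,.026]))
cv2.imwrite('pics/c3.png',cv2.resize(im[180:350,220:420,::-1],(700,595),interpolation=2))"
```

```text
[0.66304367 0.15394367 0.01874008]
(np.float64(315.5847178003812), np.float64(234.67501928561836))
(np.float64(315.61535033085613), np.float64(230.394475561616))
(np.float64(315.5382094606811), np.float64(241.1740247066736))
(np.float64(316.3419029886526), np.float64(219.04848226413725))
(np.float64(120.00727766911388), np.float64(218.7977709446993))
(np.float64(525.1219025142485), np.float64(218.53078312435946))
```

View pics/c3.png

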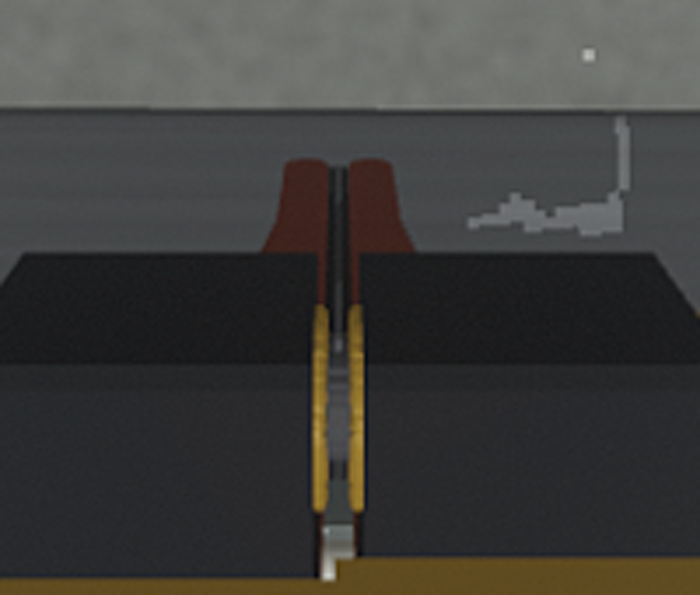

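```bash
python3 -c "
from h import *
im=cv2.imread('pics/w3.png');p=viewer.camera_params('wrist')
g=im.mean(2)
for r in(215,220,225):print(r,[(c,int(g[r,c+3]-g[r,c-3])) for c in range(80,570) if abs(g[r,c+3]-g[r,c-3])>25])
for z in(.0,.01,.02,.026):
  a,b=ray(p,110,211,z),ray(p,525,211,z);print(z,a.round(4),b.round(4),np.linalg.norm(a-b)/415)
"; python3 -m crank '[[0,0,-0.007,0,0],[0,0,0,0,0]]'
```

```text
215 [(116, -45), (117, -59), (118, -51), (119, -53), (120, -54), (121, -46), (161, -34), (162, -32), (393, 33), (394, 33), (399, -34), (400, -32), (447, 33), (448, 29), (449, 28), (450, 28), (451, 29), (469, 25), (472, 36), (499, 31), (517, 40), (518, 72), (519, 79), (520, 64), (521, 67), (522, 61)]
220 [(117, -45), (118, -54), (119, -49), (120, -52), (121, -57), (122, -49), (159, -38), (160, -34), (161, -34), (162, -33), (163, -37), (164, -28), (394, 39), (395, 38), (396, 29), (400, -37), (401, -39), (402, -28), (448, 39), (449, 33), (450, 32), (451, 34), (452, 36), (517, 66), (518, 59), (519, 55), (520, 54), (521, 59), (522, 28)]
225 [(118, -59), (119, -49), (120, -47), (121, -48), (122, -52), (123, -41), (160, -41), (161, -36), (162, -34), (163, -36), (164, -35), (165, -27), (394, 40), (395, 37), (396, 29), (400, -39), (401, -37), (402, -27), (444, 38), (445, 33), (446, 34), (447, 33), (448, 36), (516, 64), (517, 58), (518, 56), (519, 57), (520, 62), (521, 34)]
0.0 [0.6352 0.0096 0.    ] [0.6702 0.3034 0.    ] 0.0007129195012843529
0.01 [0.6331 0.0174 0.01  ] [0.6663 0.2961 0.01  ] 0.0006762469874793779
0.02 [0.6311 0.0253 0.02  ] [0.6625 0.2889 0.02  ] 0.000639574473674403
0.026 [0.6298 0.03   0.026 ] [0.6601 0.2845 0.026 ] 0.0006175709653914181
time_s: 4.2
tool_pos: [0.6631, 0.1539, 0.0166]
tool_rot: [[-0.993, 0.119, -0.0], [0.119, 0.993, -0.0], [0.0, -0.0, -1.0]]
contact_force: [0.0, -0.2, 0.8]
gripper_width: 0.01
grasp_force: 0.0
```

```bash
(python3 -m crank '[[0,0,-0.007,0,0],[0,0,0,0,0]]';python3 -m crank '[[0,0,-0.007,0,0],[0,0,0,0,0]]') | grep -E 'pos|contact'
python3 -c "
from h import *
im,p=snap('side','s4.png');print(p['fx'])
for z in(.0,.01,.026):print(z,proj(p,[.663,.154,z]))
cv2.imwrite('pics/c4.png',cv2.resize(im[130:230,300:400,::-1],(590,590),interpolation=2))"
```

```text
tool_pos: [0.663, 0.154, 0.0144]
contact_force: [0.4, -0.1, 0.1]
tool_pos: [0.6635, 0.154, 0.0133]
contact_force: [-0.9, -0.3, 3.2]
517.7859508673932
0.0 (np.float64(335.4073766897806), np.float64(184.88308603767612))
0.01 (np.float64(335.4628441508524), np.float64(182.3396967351139))
0.026 (np.float64(335.5525512355793), np.float64(178.2262933946722))
```

View pics/c4.png

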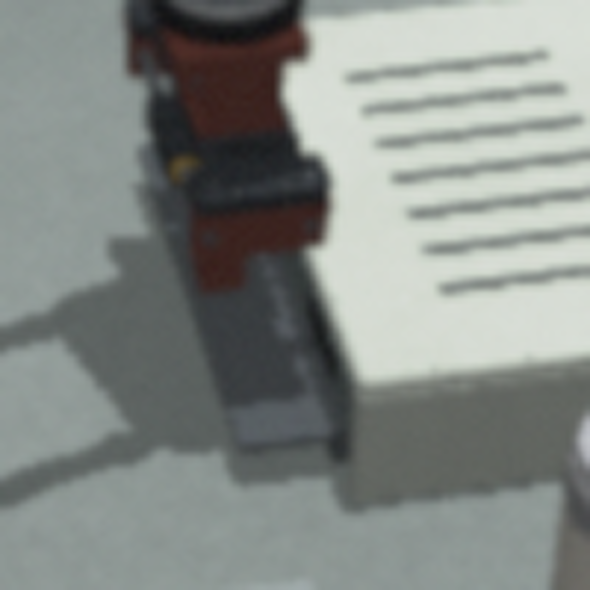

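```bash
(python3 -m crank '[[0,0,-0.008,0,0],[0,0,0,0,0]]'; python3 -m crank '[[0,0,-0.008,0,0],[0,0,0,0,0]]') | grep -E 'pos|contact'
```

```text
tool_pos: [0.6644, 0.1539, 0.0132]
contact_force: [-2.7, -1.3, 9.6]
tool_pos: [0.6656, 0.1538, 0.0132]
contact_force: [-2.7, -1.9, 16.2]
```

```bash
(python3 -m crank '[[-0.02,0.0024,0,0,0],[-0.03,0.0035,0,0,0],[-0.04,0.0047,0,0,0],[-0.04,0.0047,0,0,0]]') | grep -E 'pos|contact'; python3 -c "
from h import *
p=viewer.camera_params('wrist');im=viewer.camera('wrist');g=im.mean(2)
for c in(190,250,420,460):
  k=np.argmin(g[170:260,c][4:]-g[170:260,c][:-4])+172;print(c,k,ray(p,c,k,.024).round(4))"
```

```text
tool_pos: [0.6282, 0.1584, 0.0131]
contact_force: [4.6, -1.6, 14.3]
190 212 [0.6003 0.0854 0.024 ]
250 212 [0.6046 0.1214 0.024 ]
420 212 [0.6169 0.2234 0.024 ]
460 212 [0.6198 0.2474 0.024 ]
```

The tray follows the fingers; continue to the stop.

```bash
(python3 -m crank '[[-0.04,0.0047,0,0,0],[-0.04,0.0047,0,0,0],[-0.04,0.0047,0,0,0],[-0.04,0.0047,0,0,0],[-0.04,0.0047,0,0,0],[-0.04,0.0047,0,0,0],[-0.04,0.0047,0,0,0]]';python3 -m crank '[[-0.03,0.0035,0,0,0],[-0.02,0.0024,0,0,0],[-0.01,0.0012,0,0,0],[0,0,0,0,0]]') | grep -E 'pos|contact'; python3 -c "
from h import *
p=viewer.camera_params('wrist');im=viewer.camera('wrist');g=im.mean(2)
for c in(190,250,420,460):
  k=np.argmin(g[170:260,c][4:]-g[170:260,c][:-4])+172;print(c,k,ray(p,c,k,.024).round(4))"
```

```text
tool_pos: [0.5443, 0.1687, 0.0131]
contact_force: [4.5, -2.3, 15.3]
tool_pos: [0.527, 0.1712, 0.0131]
contact_force: [5.5, -0.9, 13.0]
190 233 [0.5123 0.0951 0.024 ]
250 233 [0.5167 0.1318 0.024 ]
420 233 [0.5293 0.2358 0.024 ]
460 220 [0.5237 0.2602 0.024 ]
```

```bash
(python3 -m crank '[[-0.03,0.0035,0,0,0],[-0.01,0.0012,0,0,0],[0,0,0,0,0]]'; python3 -m crank '[[0,0,0.05,0,0],[0,0,0.15,0,0],[0,-0.05,0.16,0,0.5],[0,-0.15,0.05,0,1],[0,-0.16,0,0,1],[0,-0.16,0,0,1],[0,-0.16,0,0,1]]') | grep -E 'pos|contact'; python3 -c "
from h import *
im,p=snap('top','t5.png')
cv2.imwrite('pics/c5.png',cv2.resize(im[80:260,230:410,::-1],(594,594),interpolation=2))"
```

```text
tool_pos: [0.5145, 0.1726, 0.0126]
contact_force: [4.7, -0.4, 12.3]
tool_pos: [0.5095, -0.0334, 0.1311]
contact_force: [0.2, -1.0, -0.2]
```

View pics/c5.png

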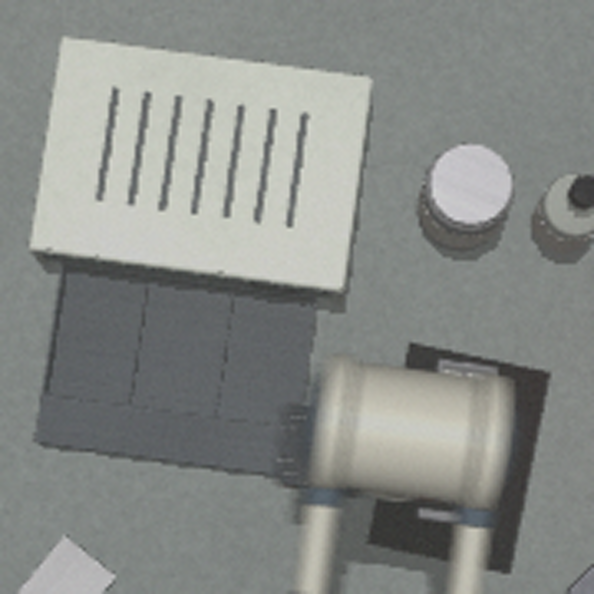

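```bash
python3 -m crank '[[0.07,-0.121,0,0,1],[0.07,-0.121,0,0,1],[0,0,-0.06,0,1],[0,0,0,0,1]]' | grep -E 'pos|contact|wid'; python3 - <<'E'
from h import *
p=viewer.camera_params('top')
R=lambda c,z:np.array([ray(p,230+a/3.3-.35,80+b/3.3-.35,z)[:2] for a,b in c])
f=R([(35,443)],.026);print('flange L corner',f)
r=R([(146,285),(132,405),(233,298),(218,420)],.018);print('ribs',r.round(3).tolist(),r[[1,3]].mean(0))
im,pw=snap('wrist','w6.png')
E
```

```text
tool_pos: [0.5508, -0.1049, 0.1096]
contact_force: [-0.4, -0.5, 0.6]
gripper_width: 0.831
flange L corner [[0.53775923 0.29695308]]
ribs [[0.694, 0.195], [0.576, 0.206], [0.682, 0.111], [0.563, 0.123]] [0.56967222 0.16444146]
```

View pics/w6.png

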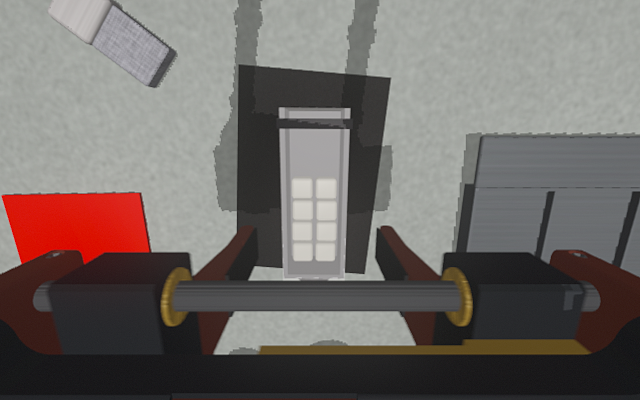

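The wrist view shows the shaker (280–350, 108–280) between the open fingers, blocks in four rows of two at its near-image end, and the drawn tray at right with its flange corner at (480,137).

```bash
python3 - <<'E'
from h import *
p=viewer.camera_params('wrist')
for z in(.023,.026):print(z,ray(p,481,136,z).round(4),ray(p,640,136,z).round(4))
for c in((551,192),(551,220),(470,187)):print(c,ray(p,*c,.018).round(4))
s=[ray(p,*c,.052)[:2] for c in((279,108),(351,108),(283,278),(346,278))];print(np.round(s,4).tolist())
print(bot.state()['tool_pos'])
E
```

```text
0.023 [0.5083 0.0516 0.023 ] [0.5255 0.1946 0.023 ]
0.026 [0.508 0.05  0.026] [0.525  0.1913 0.026 ]
(551, 192) [0.5703 0.123  0.018 ]
(551, 220) [0.5993 0.1254 0.018 ]
(470, 187) [0.556 0.045 0.018]
[[0.4649, -0.1229], [0.4717, -0.0667], [0.6121, -0.1418], [0.619, -0.0844]]
[ 0.55101961 -0.10424344  0.11100547]
```

Tray centre ≈ (0.636, 0.158), 61 mm ahead of the dryer face, which matches the stop (62 mm). Now the grasp.

```bash
(python3 -m crank '[[0,0,-0.12,0,1],[0,0,-0.08,0,1],[0,0,-0.05,0,1],[0,0,-0.02,0,1],[0,0,0,0,1]]';python3 -m crank '[[0,0,-0.01,0,1],[0,0,0,0,1]]';python3 -m crank '[[0,0,-0.01,0,1],[0,0,0,0,1]]') | grep -E 'pos|contact|wid'
```

```text
tool_pos: [0.552, -0.104, 0.0318]
contact_force: [-0.2, -0.3, 0.5]
gripper_width: 0.998
tool_pos: [0.5529, -0.1046, 0.0298]
contact_force: [-0.0, -0.1, 1.0]
gripper_width: 0.997
tool_pos: [0.5522, -0.1046, 0.0258]
contact_force: [0.4, 1.0, -0.6]
gripper_width: 0.998
```

```bash
(python3 -m crank '[[0,0,-0.01,0,1],[0,0,-0.01,0,1],[0,0,0,0,1]]';python3 -m crank '[[0,0,-0.01,0,1],[0,0,0,0,1]]';python3 -m crank '[[0,0,-0.007,0,1],[0,0,0,0,1]]') | grep -E 'pos|contact'
```

```text
tool_pos: [0.5518, -0.1044, 0.0189]
contact_force: [-0.4, -0.1, -0.1]
tool_pos: [0.5519, -0.1045, 0.0161]
contact_force: [-0.1, 0.2, -1.3]
tool_pos: [0.5521, -0.1045, 0.0142]
contact_force: [-0.2, -0.3, 0.6]
```

```bash
(python3 -m crank '[[0,0,-0.007,0,1],[0,0,0,0,1]]';python3 -m crank '[[0,0,-0.007,0,1],[0,0,0,0,1]]') | grep -E 'pos|contact'
```

```text
tool_pos: [0.552, -0.1045, 0.0122]
contact_force: [-0.1, -0.1, 0.6]
tool_pos: [0.552, -0.1045, 0.01]
contact_force: [-0.0, -0.1, 0.4]
```

```bash
(python3 -m crank '[[0,0,-0.01,0,1],[0,0,0,0,1]]';python3 -m crank '[[0,0,-0.01,0,1],[0,0,0,0,1]]';python3 -m crank '[[0,0,-0.007,0,1],[0,0,0,0,1]]') | grep -E 'pos|contact'
```

```text
tool_pos: [0.5519, -0.1045, 0.0068]
contact_force: [0.9, 0.2, 0.1]
tool_pos: [0.5519, -0.1045, 0.0038]
contact_force: [-0.3, 0.2, -0.3]
tool_pos: [0.552, -0.1045, 0.0019]
contact_force: [0.0, 0.4, -0.3]
```

```bash
(python3 -m crank '[[0,0,-0.008,0,1],[0,0,-0.008,0,1],[0,0,0,0,1]]'; python3 -m crank '[[0,0,0,0,0],[0,0,0,0,0],[0,0,0,0,0],[0,0,0,0,0],[0,0,0,0,0],[0,0,0,0,0]]') | grep -E 'pos|contact|wid|gra'
```

```text
tool_pos: [0.5519, -0.1045, -0.0031]
contact_force: [1.2, -0.5, -0.2]
gripper_width: 1.0
grasp_force: 0.0
tool_pos: [0.5522, -0.1048, -0.0025]
contact_force: [-1.0, -0.7, -0.1]
gripper_width: 0.639
grasp_force: 30.0
```

```bash
(python3 -m crank '[[0,0,0.02,0,0],[0,0,0.05,0,0],[0,0,0.09,0,0],[0,0,0.09,0,0],[0,0,0.06,0,0],[0,0,0.02,0,0]]';
python3 -m crank '[[0,0.01,0,-0.04,0],[-0.005,0.02,0,-0.07,0],[-0.01,0.033,0,-0.094,0],[-0.01,0.033,0,-0.094,0],[-0.01,0.033,0,-0.094,0],[-0.01,0.033,0,-0.094,0],[-0.01,0.033,0,-0.094,0],[-0.01,0.033,0,-0.094,0],[-0.01,0.033,0,-0.094,0],[-0.01,0.033,0,-0.094,0]]';
python3 -m crank '[[-0.01,0.033,0,-0.094,0],[-0.01,0.033,0,-0.094,0],[-0.01,0.033,0,-0.094,0],[-0.01,0.033,0,-0.094,0],[-0.01,0.033,0,-0.094,0],[-0.01,0.033,0,-0.094,0],[-0.01,0.033,0,-0.094,0],[-0.01,0.033,0,-0.094,0],[-0.01,0.033,0,-0.094,0],[-0.01,0.033,0,-0.094,0]]';
python3 -m crank '[[0,0.03,0,-0.07,0],[0,0.02,0,-0.04,0],[0,0,0,0,0]]') | grep -E 'pos|rot|contact|wid|gra'
```

```text
tool_pos: [0.5535, -0.1048, 0.1003]
tool_rot: [[-0.993, 0.118, 0.005], [0.118, 0.993, -0.001], [-0.005, -0.0, -1.0]]
contact_force: [-0.4, -0.4, -2.6]
gripper_width: 0.636
grasp_force: 30.0
tool_pos: [0.5261, -0.0158, 0.0959]
tool_rot: [[-0.092, 0.996, -0.001], [0.996, 0.092, 0.0], [0.0, -0.001, -1.0]]
contact_force: [0.4, -1.0, -3.3]
gripper_width: 0.632
grasp_force: 30.0
tool_pos: [0.4961, 0.0831, 0.0959]
tool_rot: [[0.983, 0.185, -0.001], [0.185, -0.983, 0.0], [-0.001, -0.0, -1.0]]
contact_force: [0.3, -0.4, -2.2]
gripper_width: 0.637
grasp_force: 30.0
tool_pos: [0.4962, 0.0983, 0.096]
tool_rot: [[1.0, 0.02, -0.001], [0.02, -1.0, 0.0], [-0.001, -0.0, -1.0]]
contact_force: [0.4, -0.5, -2.9]
gripper_width: 0.634
grasp_force: 30.0
```

```bash
(python3 -m crank '[[0,-0.012,-0.06,-0.05,0],[0,-0.012,-0.08,-0.038,0],[0,0,-0.06,0,0],[0,0,-0.03,0,0],[0,0,0,0,0],[0,0,0,0,0]]') | grep -E 'pos|rot|contact|gra'
cat > blk.py <<'E'
import sys
from h import *
T=np.array([.636,.158]);ex=np.array([.993,-.117]);ey=np.array([.117,.993])
n=sys.argv[1] if len(sys.argv)>1 else 'wrist'
p=viewer.camera_params(n);im=viewer.camera(n);cv2.imwrite('pics/last_%s.png'%n,im[:,:,::-1])
hsv=cv2.cvtColor(im,cv2.COLOR_RGB2HSV);m=((hsv[:,:,2]>180)&(hsv[:,:,1]<40)).astype(np.uint8)
k,l,st,ce=cv2.connectedComponentsWithStats(m)
for i in range(1,k):
    a=st[i,4]
    if a<(60 if n=='wrist' else 15): continue
    z=float(sys.argv[2]) if len(sys.argv)>2 else .026
    w=ray(p,*ce[i],z)[:2]-T
    if n!='wrist' and np.abs([w@ex,w@ey]).max()>.2: continue
    print('px',ce[i].round(),'box',st[i,:4],'area',a,'tray xy',(w@ex).round(3),(w@ey).round(3))
E
python3 blk.py wrist
```

```text
tool_pos: [0.497, 0.0904, 0.0282]
tool_rot: [[0.993, -0.118, 0.001], [-0.118, -0.993, 0.0], [0.001, -0.0, -1.0]]
contact_force: [0.4, -0.1, -2.5]
grasp_force: 30.0
px [316.  99.] box [273  96  88   8] area 544 tray xy -0.046 -0.083
px [382. 158.] box [378 126   8  68] area 139 tray xy -0.08 -0.124
px [294. 227.] box [277 211  35  32] area 1062 tray xy -0.125 -0.069
px [335. 226.] box [318 211  35  32] area 1070 tray xy -0.125 -0.095
px [296. 261.] box [280 247  33  30] area 960 tray xy -0.151 -0.069
px [336. 261.] box [319 247  34  30] area 961 tray xy -0.151 -0.096
px [297. 326.] box [282 313  31  27] area 802 tray xy -0.202 -0.069
px [334. 326.] box [319 313  31  27] area 811 tray xy -0.202 -0.096
```

```bash
(python3 -m crank '[[0.03,-0.0035,0,0,0],[0.07,-0.008,0,0,0],[0.11,-0.013,0,0,0],[-0.16,0.019,0,0,0],[-0.05,0.0055,0,0,0],[0,0,0,0,0],[0,0,0,0,0]]') | grep -E 'pos|rot|contact|gra'
python3 blk.py wrist .054
```

```text
tool_pos: [0.4982, 0.0905, 0.0288]
tool_rot: [[0.993, -0.118, 0.003], [-0.118, -0.993, 0.0], [0.003, -0.001, -1.0]]
contact_force: [0.1, 0.9, -2.2]
grasp_force: 30.0
px [317.  85.] box [273  67  88  36] area 2265 tray xy -0.041 -0.083
px [294. 136.] box [276 124  38  25] area 902 tray xy -0.065 -0.071
px [339. 136.] box [320 124  38  25] area 909 tray xy -0.065 -0.094
px [382. 158.] box [379 125   7  68] area 138 tray xy -0.077 -0.118
px [293. 170.] box [275 152  36  36] area 1230 tray xy -0.083 -0.07
px [338. 170.] box [320 152  37  36] area 1247 tray xy -0.083 -0.094
px [294. 207.] box [277 191  35  33] area 1126 tray xy -0.103 -0.071
px [336. 208.] box [319 192  35  33] area 1118 tray xy -0.104 -0.094
```

```bash
python3 - <<'E'
from h import *
im=cv2.imread('pics/last_wrist.png').mean(2)
for r in range(56,130,4):print(r,' '.join('%3d'%v for v in im[r,262:376:6]))
E
```

```text
56 115 115 116 117 117 117 116 114 114 114 114 113 111 113 112 112 111 111 111
60 119 119 120 120 120 121 119 118 117 118 118 117 114 115 114 116 114 113 114
64 117 117 117 118 117 118 117 116 115 116 115 114 114 114 113 113 112 111 112
68 118 117 119 120 215 210 204 183 134 117 114 195 127 101 111 112 112 112 111
72 119 120 121 120 221 221 220 221 221 107 181 221 221 221 222 220 117 116 117
76 118 119 120 117 221 221 221 221 222 114 200 221 221 221 221 221 112 112 112
80 114 115 115 112 221 221 221 221 221  86 213 221 221 221 221 222 112 112 111
84 165 163 164 161 221 221 221 221 221 141 221 221 221 221 221 222 161 160 160
88 128 164 164 160 221 221 221 221 221 138 222 221 221 221 221 222 162 161 134
92 129 127 161 160 217 216 223 224 215 137 222 224 224 224 224 215 159 134 132
96 130 130 190 188 189 189 189 189 188 189 189 189 189 188 187 186 187 134 132
100 130 131 172 187 171 168 190 192 194 171 157 190 190 192 169 165 187 131 132
104  80  80  81  83  83  82  83  85  84  84  83  81  80  79  78  75  72  73  71
108  81  83  86  86  88  89  88  88  90  90  88  87  87  85  83  82  80  78  76
112  81  83  85  87  88  88  88  89  90  91  90  87  86  85  84  82  79  78  77
116  80  82  85  87  88  86  89  89  89  91  89  88  86  85  84  82  80  79  76
120  81  81  85  86  85  87  88  89  90  91  88  87  86  85  83  81  79  79  76
124 124 124 154 194 195 196 197 198 187 149 181 197 196 196 195 193 158 123 124
128 130 130 155 201 201 202 203 203 192 160 190 204 203 202 201 200 163 132 132
```

```bash
python3 - <<'E'
from h import *
T=np.array([.636,.158]);ex=np.array([.993,-.117]);ey=np.array([.117,.993])
p=viewer.camera_params('wrist');print(p['origin'],p['orientation'][:,2])
for c in((265,84),(265,88),(300,69),(300,94),(262,124),(317,82),(317,96)):
  print(c,[( z,((w:=ray(p,*c,z)[:2]-T)@ex).round(4),(w@ey).round(4)) for z in(.01,.026,.054,.082)])
E
```

```text
[0.56585113 0.08274509 0.20503071] [-0.2470623   0.02974641 -0.96854291]
(265, 84) [(0.01, np.float64(-0.0337), np.float64(-0.0501)), (0.026, np.float64(-0.0359), np.float64(-0.0528)), (0.054, np.float64(-0.0398), np.float64(-0.0575)), (0.082, np.float64(-0.0437), np.float64(-0.0622))]
(265, 88) [(0.01, np.float64(-0.0361), np.float64(-0.05)), (0.026, np.float64(-0.0381), np.float64(-0.0527)), (0.054, np.float64(-0.0417), np.float64(-0.0574)), (0.082, np.float64(-0.0452), np.float64(-0.0622))]
(300, 69) [(0.01, np.float64(-0.0248), np.float64(-0.0727)), (0.026, np.float64(-0.0278), np.float64(-0.0735)), (0.054, np.float64(-0.033), np.float64(-0.075)), (0.082, np.float64(-0.0381), np.float64(-0.0765))]
(300, 94) [(0.01, np.float64(-0.0397), np.float64(-0.0725)), (0.026, np.float64(-0.0415), np.float64(-0.0733)), (0.054, np.float64(-0.0445), np.float64(-0.0748)), (0.082, np.float64(-0.0475), np.float64(-0.0763))]
(262, 124) [(0.01, np.float64(-0.0584), np.float64(-0.047)), (0.026, np.float64(-0.0586), np.float64(-0.05)), (0.054, np.float64(-0.0589), np.float64(-0.0551)), (0.082, np.float64(-0.0593), np.float64(-0.0603))]
(317, 82) [(0.01, np.float64(-0.0325), np.float64(-0.0834)), (0.026, np.float64(-0.0348), np.float64(-0.0834)), (0.054, np.float64(-0.0389), np.float64(-0.0833)), (0.082, np.float64(-0.043), np.float64(-0.0833))]
(317, 96) [(0.01, np.float64(-0.041), np.float64(-0.0834)), (0.026, np.float64(-0.0426), np.float64(-0.0834)), (0.054, np.float64(-0.0454), np.float64(-0.0833)), (0.082, np.float64(-0.0483), np.float64(-0.0832))]
```

```bash
(python3 -m crank '[[-0.0165,0.002,0,0,0],[-0.0265,0.003,0,0,0],[-0.0165,0.002,0,0,0],[0.0055,0.046,0,0,0],[0.0105,0.09,0,0,0],[0.0105,0.09,0,0,0],[0.0055,0.05,0,0,0],[0,0,0,0,0],[0,0,0,0,0]]') | grep -E 'pos|rot|contact|gra'
python3 blk.py wrist .054
```

```text
tool_pos: [0.4883, 0.1753, 0.0273]
tool_rot: [[0.993, -0.118, -0.0], [-0.118, -0.993, -0.001], [-0.0, 0.001, -1.0]]
contact_force: [0.3, -0.4, -3.2]
grasp_force: 30.0
px [448.  43.] box [430  27  37  32] area 1010 tray xy -0.042 -0.062
px [489.  44.] box [470  28  39  33] area 1007 tray xy -0.042 -0.081
px [317.  97.] box [273  94  88   9] area 586 tray xy -0.066 -0.0
px [294. 137.] box [276 124  38  27] area 963 tray xy -0.085 0.011
px [335. 137.] box [317 124  38  27] area 984 tray xy -0.085 -0.009
px [293. 172.] box [276 155  35  35] area 1208 tray xy -0.103 0.013
px [335. 172.] box [317 155  36  35] area 1235 tray xy -0.103 -0.009
px [295. 209.] box [278 193  34  33] area 1101 tray xy -0.124 0.012
px [334. 210.] box [318 194  34  33] area 1098 tray xy -0.124 -0.01
px [253. 330.] box [240 312  23  33] area 501 tray xy -0.201 0.039
```

```bash
(python3 -m crank '[[0.0265,-0.003,0,0,0],[0.06,-0.007,0,0,0],[0.086,-0.01,0,0,0],[-0.11,0.013,0,0,0],[-0.03,0.0035,0,0,0],[0,0,0,0,0],[0,0,0,0,0]]') | grep -E 'pos|rot|contact|gra'
python3 blk.py wrist .054
```

```text
tool_pos: [0.4993, 0.1741, 0.0289]
tool_rot: [[0.993, -0.119, 0.003], [-0.119, -0.993, 0.001], [0.003, -0.001, -1.0]]
contact_force: [0.5, 1.2, -2.1]
grasp_force: 30.0
px [306.  22.] box [289   3  34  38] area 1265 tray xy -0.021 0.005
px [342.  25.] box [325   6  35  39] area 1245 tray xy -0.023 -0.012
px [444.  65.] box [426  50  37  31] area 941 tray xy -0.04 -0.062
px [484.  66.] box [466  51  37  31] area 946 tray xy -0.041 -0.081
px [298.  75.] box [281  60  35  31] area 935 tray xy -0.045 0.009
px [336.  76.] box [319  61  35  30] area 943 tray xy -0.045 -0.01
px [316.  97.] box [273  93  88  10] area 636 tray xy -0.055 0.0
px [293. 131.] box [274 124  38  16] area 578 tray xy -0.071 0.012
px [335. 132.] box [317 124  38  18] area 649 tray xy -0.072 -0.009
px [252. 333.] box [240 316  23  29] area 466 tray xy -0.193 0.04
```

```bash
(python3 -m crank '[[0.004,0.033,0,0,0],[0.0075,0.066,0,0,0],[0.01,0.083,0,0,0],[0.007,0.06,0,0,0],[0.004,0.033,0,0,0],[0,0,0,0,0],[0,0,0,0,0]]') | grep -E 'pos|rot|contact|gra'
python3 blk.py wrist .054
```

```text
tool_pos: [0.5079, 0.2565, 0.0273]
tool_rot: [[0.993, -0.118, -0.0], [-0.118, -0.993, -0.001], [-0.0, 0.001, -1.0]]
contact_force: [0.4, -0.1, -1.7]
grasp_force: 30.0
px [455.  18.] box [437   0  37  38] area 1233 tray xy -0.021 0.019
px [492.  21.] box [474   2  37  39] area 1269 tray xy -0.023 0.002
px [594.  62.] box [575  47  39  31] area 947 tray xy -0.04 -0.05
px [628.  64.] box [614  48  26  31] area 644 tray xy -0.041 -0.067
px [444.  72.] box [427  57  36  30] area 922 tray xy -0.044 0.021
px [483.  73.] box [465  58  37  30] area 922 tray xy -0.045 0.003
px [309.  97.] box [273  94  77   8] area 345 tray xy -0.056 0.087
px [293. 131.] box [275 124  37  16] area 523 tray xy -0.072 0.095
px [336. 132.] box [318 124  37  17] area 586 tray xy -0.073 0.073
```

```bash
(python3 -m crank '[[0.0265,-0.003,0,0,0],[0.06,-0.007,0,0,0],[0.086,-0.01,0,0,0],[-0.11,0.013,0,0,0],[-0.06,0.007,0,0,0],[-0.03,0.0035,0,0,0],[0,0,0,0,0],[0,0,0,0,0]]') | grep -E 'pos|rot|contact|gra'
python3 blk.py wrist .026
```

```text
tool_pos: [0.5006, 0.2576, 0.0282]
tool_rot: [[0.993, -0.119, 0.002], [-0.119, -0.993, 0.0], [0.002, -0.001, -1.0]]
contact_force: [0.2, -0.2, -1.4]
grasp_force: 30.0
px [455.  11.] box [438   0  36  23] area 758 tray xy -0.016 0.007
px [492.  12.] box [475   0  37  27] area 883 tray xy -0.017 -0.014
px [596.  47.] box [577  33  39  31] area 975 tray xy -0.034 -0.075
px [629.  49.] box [617  34  23  31] area 588 tray xy -0.035 -0.095
px [445.  58.] box [428  43  36  30] area 950 tray xy -0.04 0.009
px [484.  59.] box [466  44  37  30] area 941 tray xy -0.04 -0.013
px [310.  97.] box [273  94  87   8] area 442 tray xy -0.061 0.087
```

```bash
(python3 -m crank '[[-0.03,0.0035,0.04,0,0],[-0.03,0.0035,0.12,0,0],[-0.03,0.0035,0.15,0,0],[0,0,0.15,0,0],[0,0,0.1,0,0],[0,0,0.04,0,0],[0,0,0,0,0],[0,0,0,0,0]]') | grep -E 'pos|contact|gra'
echo W; python3 blk.py wrist .026; echo T; python3 blk.py top .026
```

```text
tool_pos: [0.4723, 0.2608, 0.2057]
contact_force: [0.1, -0.1, -1.5]
grasp_force: 30.0
W
px [327.  25.] box [319  16  17  19] area 315 tray xy 0.003 0.071
px [308.  27.] box [300  18  17  19] area 306 tray xy 0.001 0.092
px [384.  40.] box [376  31  17  19] area 309 tray xy -0.012 0.006
px [402.  42.] box [394  33  18  19] area 296 tray xy -0.014 -0.014
px [453.  62.] box [445  55  17  15] area 223 tray xy -0.035 -0.074
px [473.  62.] box [464  55  18  16] area 225 tray xy -0.035 -0.097
px [380.  67.] box [372  60  17  15] area 226 tray xy -0.04 0.01
px [399.  67.] box [391  60  17  15] area 225 tray xy -0.04 -0.012
px [115. 174.] box [ 89 132  78  82] area 333 tray xy -0.164 0.336
px [164. 166.] box [154 147  20  37] area 213 tray xy -0.153 0.273
T
px [291. 129.] box [239  91 104  76] area 5530 tray xy 0.178 0.006
px [259. 180.] box [254 177  13   6] area 62 tray xy 0.002 0.083
px [286. 188.] box [280 185  12   7] area 62 tray xy -0.013 -0.004
px [280. 196.] box [277 194   6   4] area 23 tray xy -0.04 0.012
px [286. 197.] box [284 195   6   5] area 24 tray xy -0.04 -0.01
px [306. 197.] box [303 195   6   5] area 22 tray xy -0.035 -0.071
px [313. 198.] box [310 196   6   5] area 22 tray xy -0.035 -0.094
px [234. 211.] box [227 199  15  25] area 146 tray xy -0.107 0.148
```

All eight lie in the tray, 2/4/2. Returning the shaker to the mat.

```bash
(
python3 -m crank '[[0.011,-0.053,0,0.04,0],[0.011,-0.053,0,0.07,0],[0.011,-0.053,0,0.094,0],[0.011,-0.053,0,0.094,0],[0.011,-0.053,0,0.094,0],[0.011,-0.053,0,0.094,0],[0.011,-0.053,0,0.094,0],[0.011,-0.053,0,0.094,0],[0.011,-0.053,0,0.094,0],[0.011,-0.053,0,0.094,0]]';
python3 -m crank '[[0.011,-0.053,0,0.094,0],[0.011,-0.053,0,0.094,0],[0.011,-0.053,0,0.094,0],[0.011,-0.053,0,0.094,0],[0.011,-0.053,0,0.094,0],[0.011,-0.053,0,0.094,0],[0.011,-0.053,0,0.094,0],[0.011,-0.053,0,0.094,0],[0.011,-0.053,0,0.094,0],[0.011,-0.053,0,0.094,0]]';
python3 -m crank '[[0.011,-0.053,-0.05,0.094,0],[0.011,-0.053,-0.1,0.07,0],[0.011,-0.053,-0.12,0.034,0],[0,0,-0.1,0,0],[0,0,0,0,0],[0,0,0,0,0]]') | grep -E 'pos|rot|contact|gra'
```

```text
tool_pos: [0.5051, 0.1012, 0.2052]
tool_rot: [[0.324, 0.946, -0.004], [0.946, -0.324, -0.001], [-0.002, -0.003, -1.0]]
contact_force: [0.4, 0.7, -1.1]
grasp_force: 30.0
tool_pos: [0.5381, -0.0576, 0.2051]
tool_rot: [[-0.911, 0.411, -0.004], [0.411, 0.911, 0.001], [0.004, -0.001, -1.0]]
contact_force: [-1.3, 1.2, -2.1]
grasp_force: 30.0
tool_pos: [0.5477, -0.1044, 0.0953]
tool_rot: [[-0.993, 0.119, -0.003], [0.119, 0.993, 0.001], [0.003, 0.001, -1.0]]
contact_force: [-1.2, 0.5, -0.6]
grasp_force: 30.0
```

```bash
(
python3 -m crank '[[0,0,-0.1,0,0],[0,0,-0.1,0,0],[0,0,-0.06,0,0],[0,0,-0.03,0,0],[0,0,-0.015,0,0],[0,0,0,0,0]]';
python3 -m crank '[[0,0,-0.007,0,0],[0,0,0,0,0]]';python3 -m crank '[[0,0,-0.006,0,0],[0,0,0,0,0]]') | grep -E 'pos|contact|gra'
```

```text
tool_pos: [0.5493, -0.1047, 0.0062]
contact_force: [0.2, -0.2, -1.3]
grasp_force: 30.0
tool_pos: [0.5492, -0.1049, 0.004]
contact_force: [-0.7, -0.1, -2.0]
grasp_force: 30.0
tool_pos: [0.5487, -0.1047, 0.0012]
contact_force: [-0.2, 0.3, -0.8]
grasp_force: 30.0
```

```bash
(
python3 -m crank '[[0,0,-0.008,0,0],[0,0,0,0,0]]';python3 -m crank '[[0,0,-0.006,0,0],[0,0,0,0,0]]') | grep -E 'pos|contact|gra'
```

```text
tool_pos: [0.5484, -0.1046, -0.0018]
contact_force: [-0.5, -0.2, -1.2]
grasp_force: 30.0
tool_pos: [0.5488, -0.1048, -0.0029]
contact_force: [-1.3, -0.1, 0.8]
grasp_force: 30.0
```

On the mat; release and rise.

```bash
(
python3 -m crank '[[0,0,0,0,1],[0,0,0,0,1],[0,0,0,0,1],[0,0,0,0,1],[0,0,0,0,1],[0,0,0,0,1]]';python3 -m crank '[[0,0,0.03,0,1],[0,0,0.08,0,1],[0,0,0.14,0,1],[0,0,0.15,0,1],[0,0,0.15,0,1],[-0.1,-0.1,0.1,0,1],[-0.12,-0.1,0,0,1],[-0.12,-0.1,0,0,1],[0,0,0,0,1],[0,0,0,0,1]]') | grep -E 'time|pos|contact|wid'
python3 -c "
from h import *
im,p=snap('top','t9.png')
cv2.imwrite('pics/c9.png',cv2.resize(im[80:300,190:460,::-1],(729,594),interpolation=2))"
```

```text
time_s: 24.75
tool_pos: [0.5486, -0.1047, -0.0032]
contact_force: [0.5, -0.9, 0.2]
gripper_width: 0.995
time_s: 25.75
tool_pos: [0.4475, -0.1941, 0.1917]
contact_force: [0.3, 0.6, -0.2]
gripper_width: 1.0
```

View pics/c9.png

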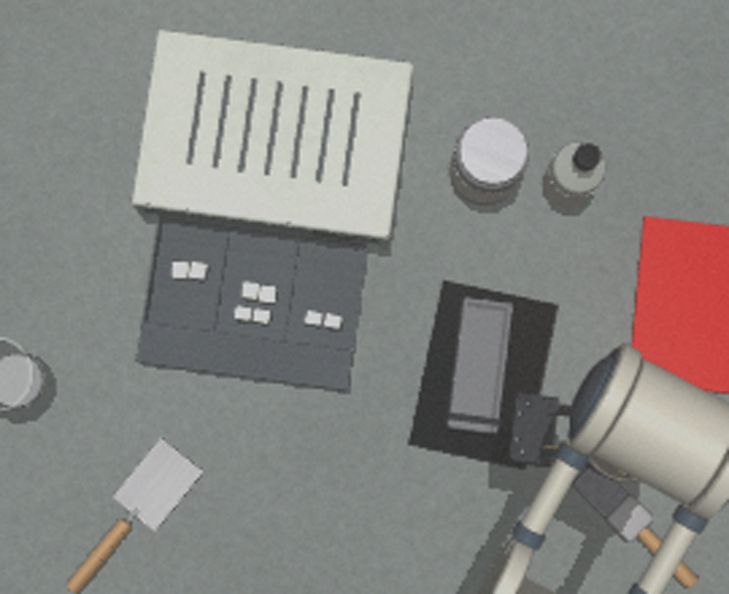

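The picture shows blocks 2/4/2 in the three bays (188,270), (254,302), (322,320), and the empty shaker flat on the mat at (480,365). The bystanders I can see are unmoved.

```bash
python3 -c "
from cell import bot
print(bot.finish_job())"
```

```text
the job is handed in; nothing more can be done
None
```

I handed the job in: the tray is out, by my measurement at its stop, with the eight blocks in its bays 2/4/2, and the empty shaker is flat on its mat, clear side up; the hand-in gave no verdict.

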